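# Span the marked inhibition zone with measuring tweezers and hold

### The arm

A 7-joint arm with a two-finger parallel gripper is mounted at the origin on the work surface. World frame = base frame: x ahead of the robot, y to its left, z up, the work surface at z = 0. Lengths are in m, angles in rad, forces in N, time in s.
With the tool pointing down it reaches from about 0.425 to 1.025 m from the base axis. Payload 3.6 kg.
Tool frame: the origin (TCP) lies on the centre line of the jaws, within the pads' length; the fingertips stand manip.tip_reach ahead of it and the grasp point (between the pads) lies 8 mm behind it (manip.tip_reach is the distance from the TCP to the fingertips, in m); z points along the fingers, y is the line along which they close (so a half turn about z gives the same grasp; the last joint's range is limited). The gripper opens to 85 mm and grips with 20 to 120 N. Pads are 22 mm wide; open, the fingers measure 114 mm over their backs; the gripper's body (76 mm by 85 mm) begins 54 mm behind the grasp point. The pads swing forward as they close: fully open they stand 13 mm farther back than shut.
Start: joints at [-1.23, 0.591, 0.048, 1.609, -0.033, 0.943, -0.034], TCP at [0.305, 0.658, 0.242] pointing down, gripper open.
Joint ranges: [-2.69, 2.69], [-0.47, 2.24], [-1.27, 1.36], [0.19, 2.51], [-1.53, 4.68], [0.08, 2.07], [-3.09, 3.09]. Speed limits (rad/s): [2.57, 2.57, 3.14, 3.14, 3.14, 3.14, 3.14].

### API

Orientations are given as [roll, pitch, yaw] about the fixed x, y, z axes, in that order (R = Rz(yaw) Ry(pitch) Rx(roll)).
In Python, from cell import manip gives the robot as it stands.
- The arm moves only by the tool step_arm, never from a script. Its argument "deltas" is a list of rows, each an object with "linear": the shift along the tool's x, y, z in mm, a list of three; "turn": the turn about the tool's z in degrees; "jaw": the finger opening in mm, from 0 to 85.4. In form: [{"linear": [dx, dy, dz], "turn": turn, "jaw": jaw}, ...]. A call has 1 to 5 rows; each row shifts and turns the commanded pose from where the row before left it, along the tool's axes as they then stand; what a row does not reach is not made up. A row lasts 1/12 s, in which the tool goes at most 41.7 mm and 7.16 degrees, less where a joint would pass 70% of its speed; a pose out of reach is approached as far as the arm can. A call with a gripper value outside its range is refused whole. The fingers move at their own pace and stop on an object; "grip_force" is the grip in N (left out, the last holds). Time passes only in rows, so rows that do not move let the fingers close. It gives the time, the measured TCP pose, the force, the opening and the grip force at its end, in the units of the state.
- manip.read_state(): the state, without advancing time (a new reading comes with each control period).
- manip.read_camera(name): name is "scene" or "top" or "wrist"; returns the picture (400x640x3 uint8, blue, green, red); there is no depth.
- manip.camera_params(name): a dict with "mtx" (3x3 intrinsics, pixels), "cam_to_world" (4x4, takes a point from camera to world coordinates). Camera axes: x right, y down, z forward; pixel columns grow to the right and rows downward; lengths in m; the calibration is good to about 2 mm. A picture is of the moment at which its call begins: read the wrist's pose just before it. camera_params takes no time and is no camera call; for the wrist camera it gives the pose at the moment of the call.
- manip.sign_off(): hands the job in; it is judged then, once.
Trained networks look in the newest picture that a camera, given by its name, has taken for a name from the list of things; names that differ only in an ending like _2 or _b are one class to them, and where a whole thing is asked for, a point or a joint stands for the part that bears it (a point fixed in the world has none). Each returns a list of dicts, best first, with "confidence" (0 to 1); they miss things now and then, are a little off and sometimes report something else, mostly with a low value. They report only what shows in the picture. A call takes as long as a camera call. They do not tell look-alikes from the thing itself.
- manip.outline_of(camera, thing): "region" (400x640 bool, what is visible of it) and "pixel" ([row, column] in pixels, amid what is visible of it).
The state is a dict: "time_s": time; "qpos": joint angles; "qvel": joint speeds; "joint_torque": joint torques, N m; "tcp_pos": TCP position; "tool_rot": TCP orientation; "force": force on the tool from outside, world axes, zero at the start; "moment": the same for the moment, N m; "width": finger opening in m; "grasp_force": force on a finger pad.
Only numpy, scipy, OpenCV 4.12 (cv2) and the standard library are available. Lean on these libraries where they do the work, as an engineer would, in place of code of your own. Each camera call takes 0.05 s, during which the arm holds its last target. There are 200 camera calls.

### The job

Measure the marked inhibition zone on the culture dish that lies upside down on the black mat: lift the sprung measuring tweezers out of their blue rest, bring their two bent-down points just above the two pen ticks, one point over the middle of each tick, and squeeze the tweezers until the gap between the points matches the gap between the ticks (24 mm). The job finishes while you are still holding them there in the gripper, the gap kept steady and the points within a centimetre above the dish without touching it. Leave the dish and everything else on the bench where it is.

Things in the scene. Friction and masses are not known exactly. Their poses are not given: they have to be found in the camera images.
- tweezers_grip (a point): Middle of the loose steel measuring tweezers (150 mm, 60 g): 90 mm from the bow (closed end), midway between the legs, half-way up. x runs from bow to points, y to the left leg, z up. They lie level, legs side by side. Ribbed finger grips (68 to 112 mm from the bow): upright flat strips 12 mm tall, 2.5 mm thick, 38 mm over their outsides when sprung open.
- point_left (a point): Lower tip of the left leg's bent-down point (2 mm thick). The points stand 60 mm ahead of tweezers_grip (away from the bow) and 26 mm below it; on the rest they are 16 mm above the table.
- point_right (a point): Tip of the right leg's bent-down point, likewise.
- squeeze (a joint): Angle (rad) by which the legs are squeezed together: 0 sprung open (points 44 mm apart), 0.133 points 24 mm apart, 0.29 shut; 0.001 rad closes the points 0.15 mm. At the 24 mm gap the grip flats are parallel and 26 mm over their outsides; 1 mm less there closes the points 1.7 mm. The spring pushes on each grip with 3 N open, 7 N at the 24 mm gap.
- rest: Blue plastic rest, fixed: base 180 x 76 x 5 mm, origin at the centre of its underside, x along the tweezers from bow to points. Two notched uprights 8 mm thick, 63 mm behind (36 mm wide) and 35 mm ahead of the origin (66 mm wide), carry the legs with their lower edges 36 mm above the table; their ears end 48 mm above it. The finger grips hang free between them.
- mat: Black rubber mat 140 x 140 x 3 mm, fixed flat on the bench, origin at the centre of its underside. The marked dish lies on it.
- dish: Round culture dish 90 mm across and 15 mm high, loose, upside down on the black mat, origin at the centre of its underside, z up, x from the centre towards the middle between the ticks (18 mm off), y along the line joining the ticks. Cream face with three light brown clear zones, each round a small white paper disc; the largest (23 mm) has the two pen ticks. 45 g.
- tick_1 (a point): Middle of one of the two dark blue pen ticks (lines 14 x 2 mm) on the dish's upper face, 18 mm above the table. They are parallel lines touching opposite edges of the largest zone, 24 mm apart; midway between them is 18 mm from the dish's centre.
- tick_2 (a point): Middle of the other pen tick, likewise.
- dish_stack: Bystander: three stacked dishes, 90 mm across, 46 mm high.
- tube_rack: Bystander: black tube rack 75 x 200 mm with capped tubes, 64 mm high.
- tip_box: Bystander: grey box of yellow pipette tips 85 x 122 mm, 60 mm high.
- pen: Bystander: marker pen 130 mm long, lying, 12 mm high.
- spatula: Bystander: steel lab spatula 174 mm long, up to 11 mm wide, lying.
- reagent: Bystander: amber bottle 48 mm across, 85 mm high.
- green_rack: Bystander: lime-green tube rack 85 x 125 mm, 37 mm high.
There are look-alikes about, which are no part of the job. What is shaped like the dish but red is not meant.

How it is judged:
By the outcome, as a careful person would: the job done as asked, in the order asked, and still so for the second after the job is handed in, while the arm keeps its last pose, push and grip.
It also fails if it takes over 42 s, if anything falls off the work surface, if the arm or the gripper's body presses on something with over 40 N, if the wrist force passes 120 N, or if a joint passes its speed limit or range.

## Working session

There is one attempt and no reset: what is moved stays moved. The work goes in short steps, Python scripts to look and compute and a tool call to move; the robot and the scene stay as the last step left them, time stands still between calls to the robot, and variables do not carry over. Pictures are saved under pics/ and viewed, at most 10 in all, crops included, and the job is handed in when it is done.

Besides the shell and the picture viewer there is one more tool, called after "Request:" as name(argument=value, ...) on one line, values as JSON. step_arm: Moves the arm, as the interface text tells. Its arguments: {"type":"object","properties":{"deltas":{"type":"array"},"grip_force":{"type":"number"}},"required":["deltas"]}

```bash
mkdir -p pics; ls
python3 - <<'E'
from cell import manip
import cv2
s=manip.read_state()
print(s['time_s'],s['tcp_pos'],s['tool_rot'],s['width'],manip.tip_reach)
for c in ("top","scene"):
    cv2.imwrite(f"pics/{c}0.png",manip.read_camera(c))
p=manip.camera_params("top");print(p)
for t in ("tweezers_grip","rest","dish","tick_1","point_left","mat"):
    for d in manip.outline_of("top",t): print(t,round(d['confidence'],2),d['pixel'],d['region'].sum())
E
```

```text
pics
0.0 [0.30501689 0.65679407 0.24111554] [-3.13926774e+00  1.48140853e-04  2.70691710e+00] 0.08551650200301236 0.011
{'mtx': array([[419.71581573,   0.        , 312.38785859],
       [  0.        , 419.71581573, 195.03765578],
       [  0.        ,   0.        ,   1.        ]]), 'cam_to_world': array([[-0.02726284, -0.99497133,  0.0963784 ,  0.42089437],
       [-0.99960252,  0.02644273, -0.00977652, -0.00556201],
       [ 0.00717885, -0.09660663, -0.99529675,  1.10185415],
       [ 0.        ,  0.        ,  0.        ,  1.        ]])}
tweezers_grip 0.77 [213.2, 398.1] 61
rest 0.62 [195.8, 384.8] 1711
rest 0.22 [211.7, 396.6] 259
dish 0.56 [288.4, 225.8] 935
dish 0.52 [220.3, 238.0] 1944
tick_1 0.77 [217.8, 224.4] 912
tick_1 0.77 [289.1, 225.6] 992
point_left 0.58 [222.2, 391.8] 90
mat 0.58 [217.0, 236.5] 1828
mat 0.39 [204.8, 156.0] 198
```

View pics/top0.png

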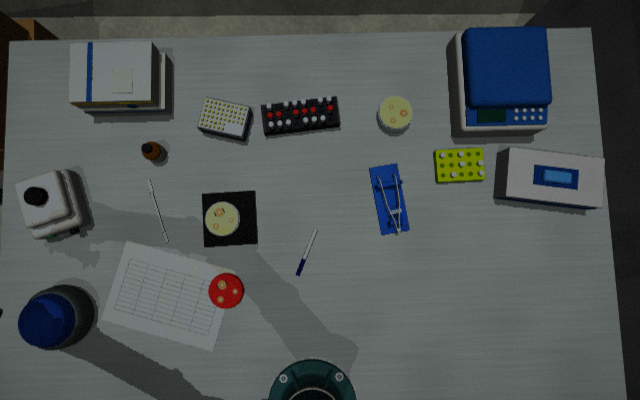

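View pics/scene0.png

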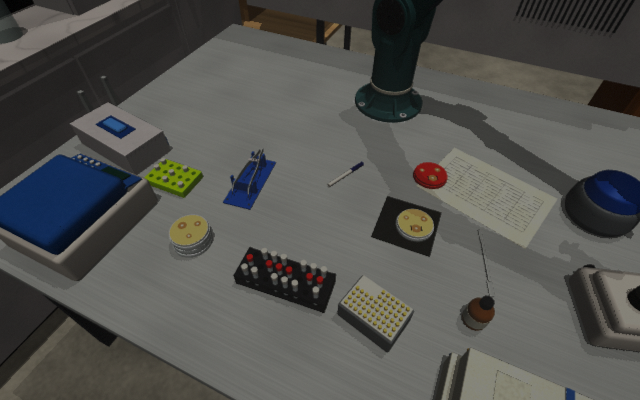

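```bash
cat > h.py <<'E'
from cell import manip
import cv2, numpy as np
def px2w(cam,rc,z,P=None):
    P=P or manip.camera_params(cam); T=P['cam_to_world']
    rc=np.atleast_2d(rc).astype(float)
    d=np.c_[rc[:,1],rc[:,0],np.ones(len(rc))]@np.linalg.inv(P['mtx']).T@T[:3,:3].T
    return T[:3,3]+d*((z-T[2,3])/d[:,2])[:,None]
def w2px(cam,X,P=None):
    P=P or manip.camera_params(cam); T=P['cam_to_world']
    c=(np.atleast_2d(X)-T[:3,3])@T[:3,:3]; u=c@P['mtx'].T
    return u[:,1::-1]/u[:,2:]
E
python3 - <<'E'
from h import *
im=cv2.imread('pics/top0.png')
a=cv2.resize(im[155:245,355:425],None,fx=5.5,fy=5.5,interpolation=cv2.INTER_CUBIC)
b=cv2.resize(im[180:255,195:265],None,fx=5.5,fy=5.5,interpolation=cv2.INTER_CUBIC)
c=np.zeros((495,a.shape[1]+b.shape[1],3),np.uint8);c[:a.shape[0],:a.shape[1]]=a;c[:b.shape[0],a.shape[1]:]=b
cv2.imwrite('pics/crop1.png',cv2.convertScaleAbs(c,alpha=1.6))
print(px2w('top',[[196,385],[219,221],[211,220]],[.005]*1+[0]*0 or .005) if 0 else (px2w('top',[195.8,388],.02),px2w('top',[219,221],.018)))
P=manip.camera_params('wrist');print(P)
E
```

```text
(array([[ 0.51846112, -0.21210857,  0.02      ]]), array([[0.47010348, 0.22084199, 0.018     ]]))
{'mtx': array([[332.55275336,   0.        , 320.74008687],
       [  0.        , 332.55275336, 200.72507955],
       [  0.        ,   0.        ,   1.        ]]), 'cam_to_world': array([[ 4.21144530e-01,  8.57628795e-01,  2.95144261e-01,
         2.28904086e-01],
       [ 9.06993525e-01, -3.98161175e-01, -1.37223990e-01,
         6.92080196e-01],
       [-1.72259453e-04,  3.25485067e-01, -9.45547165e-01,
         3.74000948e-01],
       [ 0.00000000e+00,  0.00000000e+00,  0.00000000e+00,
         1.00000000e+00]])}
```

View pics/crop1.png

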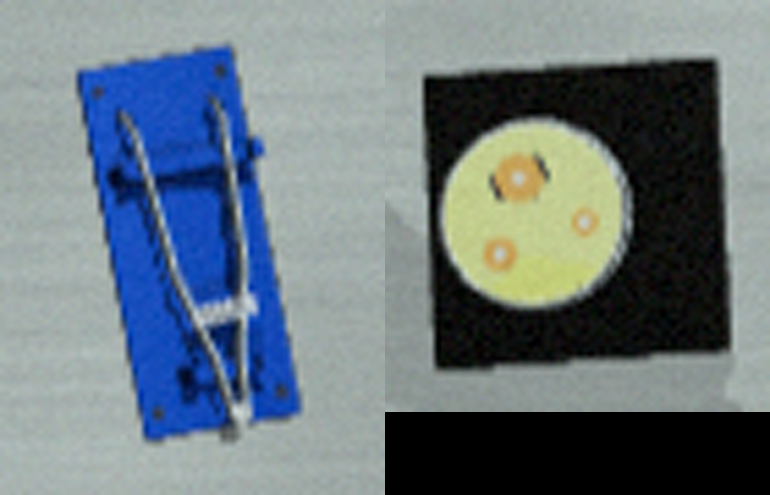

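Crop: tweezers lie in the blue rest at about (row 199, col 389). The bow is at (232,396) towards the robot and the points are at (176,378) and (174,394). Possible dishes are the cream one on the mat (219,222), the red one (291,226) and the stack (113,396). I choose the cream one: its largest zone at (212,219) carries the two ticks.

```bash
cat >> h.py <<'E'
def plan(pos,yawdeg,n=None):
    "print rows (tool-frame mm, deg) from the measured pose to pos/yaw, tool pointing down"
    s=manip.read_state(); p=np.array(s['tcp_pos']); y=s['tool_rot'][2]
    dp=(np.array(pos)-p)*1000; dy=(np.radians(yawdeg)-y+np.pi)%(2*np.pi)-np.pi
    n=n or int(max(np.ceil(np.linalg.norm(dp)/38),np.ceil(abs(np.degrees(dy))/6.8),1))
    print('now',p.round(4),s['tool_rot'].round(4),'rows',n,'turn',round(-np.degrees(dy)/n,2))
    for k in range(n):
        a=y+dy*k/n; d=dp/n   # axes as left by the row before
        print(k,[round(d@[np.cos(a),np.sin(a),0],1),round(d@[np.sin(a),-np.cos(a),0],1),round(-d[2],1)])
E
python3 -c "
from h import *
plan([.45,.207,.17],26)"
```

```text
now [0.3053 0.6574 0.2421] [-3.1413e+00  1.0000e-04  2.7069e+00] rows 19 turn 6.79
0 [np.float64(-16.9), np.float64(-18.3), np.float64(3.8)]
1 [np.float64(-18.9), np.float64(-16.2), np.float64(3.8)]
2 [np.float64(-20.7), np.float64(-13.8), np.float64(3.8)]
3 [np.float64(-22.2), np.float64(-11.3), np.float64(3.8)]
4 [np.float64(-23.4), np.float64(-8.6), np.float64(3.8)]
5 [np.float64(-24.2), np.float64(-5.7), np.float64(3.8)]
6 [np.float64(-24.7), np.float64(-2.8), np.float64(3.8)]
7 [np.float64(-24.9), np.float64(0.1), np.float64(3.8)]
8 [np.float64(-24.7), np.float64(3.1), np.float64(3.8)]
9 [np.float64(-24.2), np.float64(6.0), np.float64(3.8)]
10 [np.float64(-23.3), np.float64(8.8), np.float64(3.8)]
11 [np.float64(-22.1), np.float64(11.5), np.float64(3.8)]
12 [np.float64(-20.6), np.float64(14.0), np.float64(3.8)]
13 [np.float64(-18.8), np.float64(16.3), np.float64(3.8)]
14 [np.float64(-16.7), np.float64(18.5), np.float64(3.8)]
15 [np.float64(-14.4), np.float64(20.3), np.float64(3.8)]
16 [np.float64(-11.9), np.float64(21.9), np.float64(3.8)]
17 [np.float64(-9.2), np.float64(23.1), np.float64(3.8)]
18 [np.float64(-6.4), np.float64(24.1), np.float64(3.8)]
```

Request:
step_arm(deltas=[{"linear":[-17,-18,4],"turn":6.8,"jaw":85},{"linear":[-19,-16,4],"turn":6.8,"jaw":85},{"linear":[-21,-14,4],"turn":6.8,"jaw":85},{"linear":[-22,-11,4],"turn":6.8,"jaw":85},{"linear":[-23,-9,4],"turn":6.8,"jaw":85}])

```text
time_s: 0.82
tcp_pos: [0.3438, 0.5383, 0.2223]
tool_rot: [3.141, -0.0, 2.107]
force: [0.4, -0.1, 0.1]
width: 0.085
grasp_force: 0.0
```

Request:
step_arm(deltas=[{"linear":[-24,-6,4],"turn":6.8,"jaw":85},{"linear":[-25,-3,4],"turn":6.8,"jaw":85},{"linear":[-25,0,4],"turn":6.8,"jaw":85},{"linear":[-25,3,4],"turn":6.8,"jaw":85},{"linear":[-24,6,4],"turn":6.8,"jaw":85}])

```text
time_s: 1.23
tcp_pos: [0.3812, 0.4193, 0.2024]
tool_rot: [3.141, -0.001, 1.514]
force: [0.6, 0.6, -0.0]
width: 0.0849
grasp_force: 0.0
```

Request:
step_arm(deltas=[{"linear":[-23,9,4],"turn":6.8,"jaw":85},{"linear":[-22,11,4],"turn":6.8,"jaw":85},{"linear":[-21,14,4],"turn":6.8,"jaw":85},{"linear":[-19,16,4],"turn":6.8,"jaw":85},{"linear":[-17,18,4],"turn":6.8,"jaw":85}])

```text
time_s: 1.65
tcp_pos: [0.4179, 0.3009, 0.1825]
tool_rot: [3.141, -0.001, 0.921]
force: [0.6, -0.4, -0.2]
width: 0.0852
grasp_force: 0.0
```

Request:
step_arm(deltas=[{"linear":[-14,20,4],"turn":6.8,"jaw":85},{"linear":[-12,22,4],"turn":6.8,"jaw":85},{"linear":[-9,23,4],"turn":6.8,"jaw":85},{"linear":[-6,24,4],"turn":6.8,"jaw":85},{"linear":[0,0,0],"turn":0,"jaw":85}])

```text
time_s: 2.07
tcp_pos: [0.4496, 0.2025, 0.1664]
tool_rot: [3.138, 0.0, 0.441]
force: [-0.5, -0.8, 0.3]
width: 0.0853
grasp_force: 0.0
```

```bash
cat > dish.py <<'E'
from h import *
import sys
P=manip.camera_params('wrist'); im=manip.read_camera('wrist'); P=manip.camera_params('wrist')
cv2.imwrite(sys.argv[1],im); np.save('P_dish.npy',P)
for t in ('dish','tick_1'):
    for d in manip.outline_of('wrist',t)[:3]:
        w=px2w('wrist',d['pixel'],.018,P)[0]; print(t,round(d['confidence'],2),d['pixel'],d['region'].sum(),w.round(4))
        np.save(t+'.npy',d['region'])
E
python3 dish.py pics/w1.png
```

```text
dish 0.96 [154.7, 310.5] 8320 [0.4711 0.2245 0.018 ]
dish 0.66 [316.3, 250.4] 4425 [0.2951 0.2095 0.018 ]
tick_1 0.85 [154.3, 312.6] 8296 [0.4722 0.223  0.018 ]
tick_1 0.62 [314.4, 252.6] 4363 [0.2982 0.2083 0.018 ]
tick_1 0.18 [68.6, 132.3] 1355 [0.4725 0.3792 0.018 ]
```

View pics/w1.png

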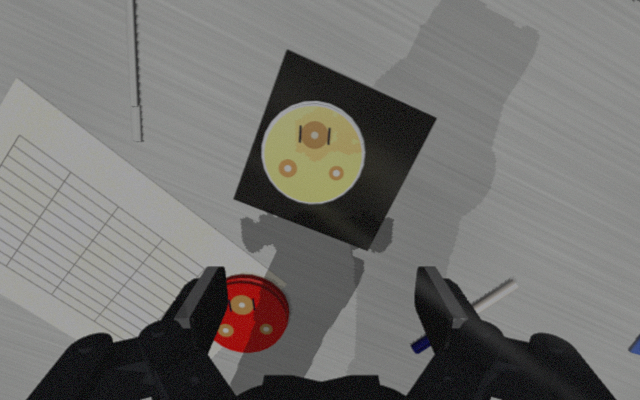

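Wrist view: the cream dish is at (155,312) on the black mat, with its ticks at (134,300) and (135,329). The red look-alike is at (312,250).

```bash
cat > ticks.py <<'E'
from h import *
import sys
im=cv2.imread(sys.argv[1]); P=np.load('P_dish.npy',allow_pickle=True).item()
sub=im[110:160,285:345].max(2).astype(float)
h=cv2.GaussianBlur(im[:,:,:],(0,0),.5).max(2)
m=np.zeros(h.shape,np.uint8); m[118:152,290:340]=(h[118:152,290:340]<90)
n,l,st,c=cv2.connectedComponentsWithStats(m)
T=[]
for i in range(1,n):
    if st[i,4]>8:
        r,cc=np.nonzero(l==i); w=255-h[r,cc].astype(float)
        q=[np.average(r,weights=w),np.average(cc,weights=w)]
        X=px2w('w',q,.018,P)[0]; T.append(X); print(st[i],np.round(q,1),X.round(4))
reg=np.load('dish0.npy') if 0 else None
T=np.array(T)
if len(T)==2:
    d=T[0]-T[1]; print('gap',np.linalg.norm(d),'mid',T.mean(0).round(4),'xyaw',np.degrees(np.arctan2(d[1],d[0]))-90)
E
python3 ticks.py pics/w1.png
python3 - <<'E'
from h import *
plan([.47,-.215,.17],11)
E
```

```text
[299 126   3  16  27] [134.4 299.7] [0.4827 0.2398 0.018 ]
[328 129   2  15  23] [135.8 328.5] [0.492  0.2177 0.018 ]
gap 0.024001071498742137 mid [0.4873 0.2287 0.018 ] xyaw 22.72775680646184
now [0.4485 0.2082 0.1664] [-3.1411e+00 -4.0000e-04  4.5290e-01] rows 12 turn 1.25
0 [np.float64(-13.8), np.float64(32.5), np.float64(-0.3)]
1 [np.float64(-13.1), np.float64(32.8), np.float64(-0.3)]
2 [np.float64(-12.4), np.float64(33.1), np.float64(-0.3)]
3 [np.float64(-11.7), np.float64(33.3), np.float64(-0.3)]
4 [np.float64(-10.9), np.float64(33.6), np.float64(-0.3)]
5 [np.float64(-10.2), np.float64(33.8), np.float64(-0.3)]
6 [np.float64(-9.5), np.float64(34.0), np.float64(-0.3)]
7 [np.float64(-8.7), np.float64(34.2), np.float64(-0.3)]
8 [np.float64(-8.0), np.float64(34.4), np.float64(-0.3)]
9 [np.float64(-7.2), np.float64(34.6), np.float64(-0.3)]
10 [np.float64(-6.5), np.float64(34.7), np.float64(-0.3)]
11 [np.float64(-5.7), np.float64(34.8), np.float64(-0.3)]
```

Request:
step_arm(deltas=[{"linear":[-14,32,0],"turn":1.2,"jaw":85},{"linear":[-13,33,0],"turn":1.2,"jaw":85},{"linear":[-12,33,0],"turn":1.2,"jaw":85},{"linear":[-12,33,0],"turn":1.2,"jaw":85},{"linear":[-11,34,0],"turn":1.2,"jaw":85}])

```text
time_s: 2.63
tcp_pos: [0.4576, 0.0322, 0.1665]
tool_rot: [-3.141, -0.001, 0.351]
force: [0.1, 0.2, -0.8]
width: 0.0852
grasp_force: 0.0
```

Request:
step_arm(deltas=[{"linear":[-10,34,0],"turn":1.2,"jaw":85},{"linear":[-10,34,0],"turn":1.2,"jaw":85},{"linear":[-9,34,0],"turn":1.2,"jaw":85},{"linear":[-8,34,0],"turn":1.2,"jaw":85},{"linear":[-7,35,0],"turn":1.2,"jaw":85}])

```text
time_s: 3.05
tcp_pos: [0.4675, -0.1447, 0.1665]
tool_rot: [-3.141, -0.001, 0.246]
force: [1.0, -0.6, 1.1]
width: 0.0851
grasp_force: 0.0
```

Request:
step_arm(deltas=[{"linear":[-7,35,0],"turn":1.2,"jaw":85},{"linear":[-6,35,0],"turn":1.2,"jaw":85},{"linear":[0,0,0],"turn":0,"jaw":85},{"linear":[0,0,0],"turn":0,"jaw":85},{"linear":[0,0,0],"turn":0,"jaw":85}])

```text
time_s: 3.47
tcp_pos: [0.4707, -0.2144, 0.1662]
tool_rot: [-3.14, -0.0, 0.203]
force: [0.6, 0.3, 0.1]
width: 0.0854
grasp_force: 0.0
```

Run:
```python
from h import *
P=manip.camera_params('wrist'); im=manip.read_camera('wrist')
cv2.imwrite('pics/w2.png',im); np.save('P_rest.npy',P); print(manip.read_state()['tcp_pos'])
cv2.imwrite('pics/w2c.png',cv2.convertScaleAbs(cv2.resize(im[20:240,200:440],None,fx=2.7,fy=2.7,interpolation=cv2.INTER_CUBIC),alpha=1.5))
for t,z in (('tweezers_grip',.042),('rest',.005),('point_left',.016)):
    for d in manip.outline_of('wrist',t)[:4]:
        w=px2w('wrist',d['pixel'],z,P)[0]; print(t,round(d['confidence'],2),d['pixel'],d['region'].sum(),w.round(4))
```

```text
[ 0.47055018 -0.21365844  0.16605774]
tweezers_grip 0.87 [177.7, 345.6] 2104 [ 0.4892 -0.2312  0.042 ]
rest 0.52 [82.4, 571.9] 16631 [ 0.5975 -0.4013  0.005 ]
point_left 0.75 [179.8, 347.0] 2279 [ 0.4812 -0.2362  0.016 ]
point_left 0.55 [145.5, 356.8] 900 [ 0.5122 -0.2375  0.016 ]
```

View pics/w2c.png

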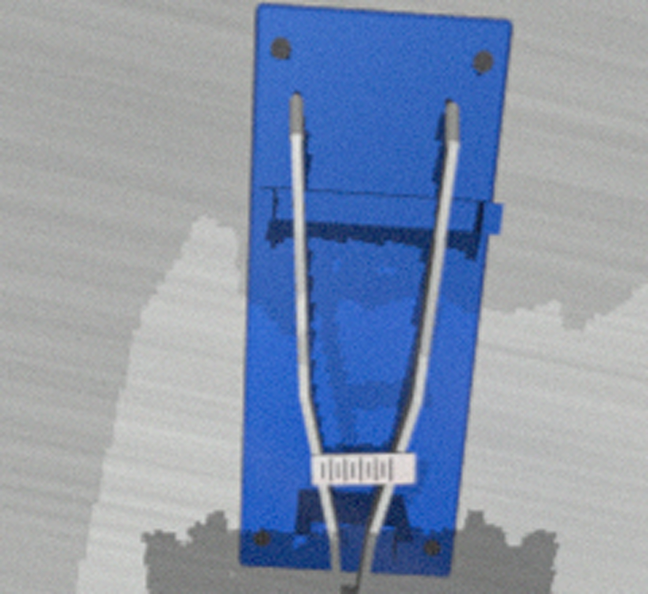

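Wrist crop: the tweezers sit in the rest with their points at crop (297,100) and (453,105), and the legs narrow towards the bow at (350,590).

```bash
cat > tw.py <<'E'
from h import *
im=cv2.imread('pics/w2.png').astype(int); P=np.load('P_rest.npy',allow_pickle=True).item()
# legs: grey (not blue) pixels on the rest
m=((im[:,:,0]-im[:,:,2]<40)&(im.max(2)>75))
L=[];R=[]
for row in range(52,166,3):
    c=np.nonzero(m[row,300:382])[0]+300
    l=c[c<338]; r=c[c>=338]
    if row<58: print(row,l,r)
    if len(l)and len(r) and np.ptp(l)<7 and np.ptp(r)<7:
        L.append([row,l.mean()]);R.append([row,r.mean()])
L=px2w('w',np.array(L),.047,P);R=px2w('w',np.array(R),.047,P)
M=(L+R)/2; g=np.polyfit(M[:,0],M[:,1],1); print('yaw',np.degrees(np.arctan(g[0])),'resid',np.std(M[:,1]-np.polyval(g,M[:,0])))
u=np.array([1,g[0]])/np.hypot(1,g[0]); n=np.array([-u[1],u[0]])
for l,r in zip(L,R): print((l[:2]@u).round(4),((l-r)[:2]@n).round(4),((l+r)[:2]@n/2).round(4),(l[:2]@u-r[:2]@u).round(4))
for z in (.016,.03,.047):
    q=px2w('w',[[20+97/2.7,200+296/2.7],[20+102/2.7,200+452/2.7]],z,P)
    print(z,q.round(4).tolist(),(q[:,:2].mean(0)@u).round(4),np.linalg.norm(q[0]-q[1]).round(4))
# rest corners (z=.005)
c=np.array([[20+4/2.7,200+258/2.7],[20+18/2.7,200+511/2.7],[20+574/2.7,200+449/2.7],[20+563/2.7,200+240/2.7]])
q=px2w('w',c,.005,P); print('rest',q.mean(0).round(4),np.linalg.norm(np.diff(q,axis=0),axis=1).round(4),q.round(4).tolist())
d=(q[0]+q[1]-q[2]-q[3]);print('restyaw',np.degrees(np.arctan2(d[1],d[0])), q.mean(0)[:2]@u, q.mean(0)[:2]@n)
E
python3 tw.py
```

```text
52 [] []
55 [308 309 310] []
yaw 10.619070137531383 resid 0.00025976363692936286
0.5251 0.0403 -0.3081 -0.0007
0.5232 0.0404 -0.3082 -0.0007
0.5212 0.0406 -0.3082 -0.0007
0.5193 0.0403 -0.3085 -0.0007
0.5173 0.0408 -0.3084 -0.0007
0.5153 0.0405 -0.3086 -0.0007
0.5134 0.0406 -0.309 -0.0007
0.5114 0.0401 -0.3087 -0.0007
0.5094 0.0402 -0.3088 -0.0007
0.5074 0.0396 -0.3085 -0.0007
0.5053 0.0397 -0.3086 -0.0007
0.5033 0.0391 -0.3083 -0.0007
0.5012 0.0392 -0.3084 -0.0007
0.4992 0.0389 -0.3086 -0.0007
0.4971 0.0383 -0.3083 -0.0007
0.495 0.0388 -0.3082 -0.0007
0.4929 0.0385 -0.3081 -0.0007
0.016 [[0.5727, -0.1849, 0.016], [0.5805, -0.2294, 0.016]] 0.5286 0.0451
0.03 [[0.5717, -0.1856, 0.03], [0.5792, -0.2279, 0.03]] 0.5275 0.0429
0.047 [[0.5705, -0.1864, 0.047], [0.5775, -0.226, 0.047]] 0.5262 0.0402
rest [ 0.5134 -0.2181  0.005 ] [0.074  0.1781 0.0746] [[0.5957, -0.1688, 0.005], [0.607, -0.2419, 0.005], [0.4308, -0.2678, 0.005], [0.4199, -0.194, 0.005]]
restyaw 8.261046499001768 0.46439524694660356 -0.3090017398495841
```

```bash
python3 -c "
from h import *
plan([.5148,-.2176,.1],10.5,3)"
```

```text
now [ 0.4704 -0.2138  0.1661] [-3.1403e+00  1.0000e-04  2.0410e-01] rows 3 turn 0.4
0 [np.float64(14.2), np.float64(4.2), np.float64(22.0)]
1 [np.float64(14.3), np.float64(4.2), np.float64(22.0)]
2 [np.float64(14.3), np.float64(4.1), np.float64(22.0)]
```

Request:
step_arm(deltas=[{"linear":[14.2,4.2,22],"turn":0.4,"jaw":75},{"linear":[14.3,4.2,22],"turn":0.4,"jaw":75},{"linear":[14.3,4.1,22],"turn":0.4,"jaw":75},{"linear":[0,0,20],"turn":0,"jaw":75},{"linear":[0,0,0],"turn":0,"jaw":75}])

```text
time_s: 4.08
tcp_pos: [0.5138, -0.2172, 0.0771]
tool_rot: [-3.138, 0.004, 0.183]
force: [-1.1, 0.3, 0.4]
width: 0.0748
grasp_force: 0.0
```

Run:
```python
from h import *
s=manip.read_state();print(s['tcp_pos'],s['tool_rot'])
P=manip.camera_params('wrist'); im=manip.read_camera('wrist')
cv2.imwrite('pics/w3.png',im)
for a in ([.5148,-.2176,.042],[.5738,-.2066,.016]): print(w2px('w',a,P))
```

```text
[ 0.51376381 -0.21719949  0.07713719] [-3.13777115  0.0044933   0.18317882]
[[243.25396806 320.77174106]]
[[127.7280804  320.84157386]]
```

View pics/w3.png

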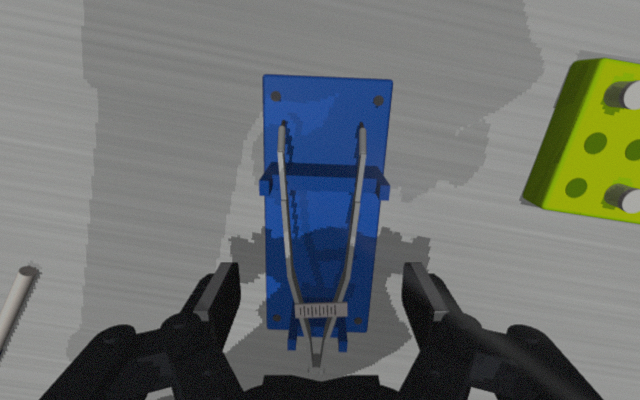

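The tweezers are centred on the tool axis: points at (125,282) and (125,361), legs symmetric about column 321. Descending.

Request:
step_arm(deltas=[{"linear":[0.5,0,16],"turn":0,"jaw":75},{"linear":[0.5,0,16],"turn":0,"jaw":70},{"linear":[0,0,12],"turn":0,"jaw":60},{"linear":[0,0,0],"turn":0,"jaw":55},{"linear":[0,0,0],"turn":0,"jaw":50}], grip_force=25)

```text
time_s: 4.55
tcp_pos: [0.5151, -0.2196, 0.0367]
tool_rot: [-3.141, 0.0, 0.18]
force: [0.1, -0.7, 0.3]
width: 0.0499
grasp_force: 0.0
```

Request:
step_arm(deltas=[{"linear":[0,0,0],"turn":0,"jaw":44},{"linear":[0,0,0],"turn":0,"jaw":40},{"linear":[0,0,0],"turn":0,"jaw":36},{"linear":[0,0,0],"turn":0,"jaw":33},{"linear":[0,0,0],"turn":0,"jaw":31}])

```text
time_s: 4.97
tcp_pos: [0.5163, -0.22, 0.0377]
tool_rot: [3.141, -0.002, 0.179]
force: [-0.3, 1.3, 7.4]
width: 0.031
grasp_force: 7.4
```

Request:
step_arm(deltas=[{"linear":[0,0,0],"turn":0,"jaw":30},{"linear":[0,0,0],"turn":0,"jaw":30},{"linear":[0,0,0],"turn":0,"jaw":30}])

```text
time_s: 5.22
tcp_pos: [0.5163, -0.2199, 0.0377]
tool_rot: [3.141, -0.002, 0.179]
force: [-0.5, 0.8, 7.0]
width: 0.0301
grasp_force: 8.0
```

Run:
```python
from h import *
s=manip.read_state();print(s['tcp_pos'],s['tool_rot'],s['width'],s['grasp_force'],s['force'])
im=manip.read_camera('wrist')
cv2.imwrite('pics/w4.png',im[0:400])
```

```text
[ 0.51633205 -0.21991738  0.03771142] [ 3.14132980e+00 -2.22462356e-03  1.79312602e-01] 0.030103977354806685 7.950261764854076 [-0.54190326  0.82482832  6.97030716]
```

View pics/w4.png

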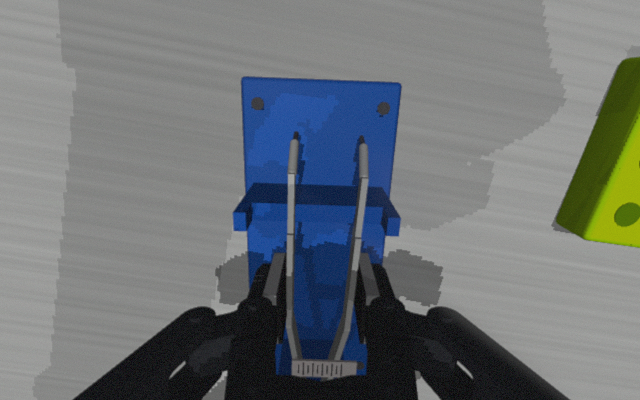

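Both pads are on the grips with the points still free in front at (137,295) and (140,362). Lifting.

Request:
step_arm(deltas=[{"linear":[0,0,-4],"turn":0,"jaw":30},{"linear":[0,0,-8],"turn":0,"jaw":30},{"linear":[0,0,-12],"turn":0,"jaw":30},{"linear":[0,0,-16],"turn":0,"jaw":30},{"linear":[0,0,-16],"turn":0,"jaw":30}])

```text
time_s: 5.68
tcp_pos: [0.5151, -0.2198, 0.0936]
tool_rot: [3.142, 0.0, 0.179]
force: [-0.0, 0.2, -0.6]
width: 0.03
grasp_force: 5.5
```

Request:
step_arm(deltas=[{"linear":[0,0,-14],"turn":0,"jaw":30},{"linear":[0,0,-8],"turn":0,"jaw":30},{"linear":[0,0,0],"turn":0,"jaw":28},{"linear":[0,0,0],"turn":0,"jaw":26},{"linear":[0,0,0],"turn":0,"jaw":26}])

```text
time_s: 6.1
tcp_pos: [0.5151, -0.2194, 0.114]
tool_rot: [-3.141, 0.001, 0.18]
force: [-0.2, 0.0, -0.9]
width: 0.0259
grasp_force: 7.1
```

Run:
```python
from h import *
s=manip.read_state();print(s['tcp_pos'],s['tool_rot'],s['width'],s['grasp_force'],s['force'])
im=manip.read_camera('wrist')
a=im[100:400,200:440]; a=cv2.convertScaleAbs(cv2.resize(a,None,fx=2,fy=2,interpolation=cv2.INTER_CUBIC),alpha=1.5)
cv2.imwrite('pics/w5.png',a)
P=manip.camera_params('wrist'); T=P['cam_to_world']
t=np.array(s['tcp_pos']); y=s['tool_rot'][2]
# predicted tips, 24 mm gap, 60 ahead, 26 below grip
f=np.array([np.cos(y),np.sin(y),0]);n=np.array([-np.sin(y),np.cos(y),0])
for sg in (1,-1): print(w2px('w',t+60*f/1e3+sg*n*.012+[0,0,.008-.026],P))
```

```text
[ 0.51509289 -0.21940012  0.11396267] [-3.14101582e+00  6.65164381e-04  1.79848366e-01] 0.025911314886042296 7.142446115612984 [-0.24394073  0.00279409 -0.91678596]
[[141.54896867 292.5174246 ]]
[[141.55720479 346.07103446]]
```

View pics/w5.png

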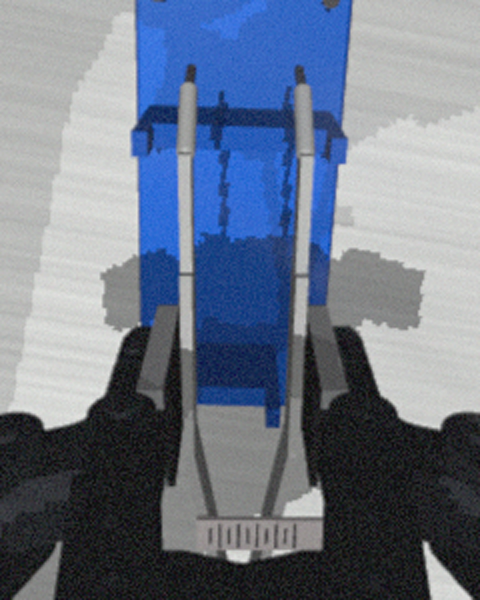

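Tweezers are held clear of the rest, legs parallel, with dark point tips at crop (67,191) and (67,300), i.e. full-frame (134,295.5) and (134,350).

```bash
cat > tips.py <<'E'
from h import *
def tool(rc,dz,P,s):
    "tool-frame (forward, left) mm of pixels at height tcp+dz"
    t=np.array(s['tcp_pos']); y=s['tool_rot'][2]
    q=(px2w('w',rc,t[2]+dz,P)-t)*1000
    return np.c_[q@[np.cos(y),np.sin(y),0], q@[-np.sin(y),np.cos(y),0]]
E
python3 - <<'E'
from tips import *
s=manip.read_state();P=manip.camera_params('wrist')
for dz in (-.018,-.0217,-.025):
    q=tool([[134,295.5],[134,350]],dz,P,s); print(dz,q.round(1).tolist(),'gap',(q[0,1]-q[1,1]).round(1))
im=cv2.imread('pics/w5.png').max(2)
print(im[56:96:4,180:204:2]);print(im[56:96:4,288:314:2])
u=np.radians(22.7); m=np.array([.4873,.2287])
t=m-.061*np.array([np.cos(u),np.sin(u)]); print(t)
plan([*(t-.0*t),.114],22.7)
E
```

```text
-0.018 [[63.5, 10.5], [63.5, -13.8]] gap 24.3
-0.0217 [[63.0, 10.8], [63.0, -14.1]] gap 24.9
-0.025 [[62.5, 11.1], [62.5, -14.4]] gap 25.4
[[198 196 194 196 200 198 195 196 196 198 196 196]
 [195 200 200 196 201 196 198 200 198 200 195 194]
 [195 196 201 190 156 130 132 156 186 195 196 196]
 [198 198 202 156  81  63  57  64 150 198 200 198]
 [198 200 182 123  68  57  63  72 159 201 194 196]
 [196 201 170 102  72  63  52  92 171 196 198 200]
 [198 206 152  90  68  63  52 120 180 200 198 194]
 [186 165 156 158 159 150 135 138 178 195 196 192]
 [160 150 158 165 162 162 153 138 142 177 195 195]
 [144 142 156 166 165 159 148 138 124 172 195 195]]
[[198 195 195 190 194 192 194 192 194 196 194 194 196]
 [195 196 195 194 198 194 196 198 196 194 192 194 189]
 [195 200 196 196 177 162 174 190 192 194 194 195 192]
 [192 195 198 156  93  76  76  96 162 195 190 190 192]
 [192 200 198 148  84  69  62  72 162 194 198 192 194]
 [190 190 201 162 100  74  74  66 100 171 195 192 192]
 [194 190 195 172 112  80  66  66  94 159 189 195 190]
 [201 195 194 202 142 114 123 130 126 147 172 184 188]
 [120 117 
[... 198 characters left out ...]
12 turn -1.03
0 [np.float64(-0.6), np.float64(-36.1), np.float64(-0.0)]
1 [np.float64(0.1), np.float64(-36.1), np.float64(-0.0)]
2 [np.float64(0.7), np.float64(-36.1), np.float64(-0.0)]
3 [np.float64(1.4), np.float64(-36.0), np.float64(-0.0)]
4 [np.float64(2.0), np.float64(-36.0), np.float64(-0.0)]
5 [np.float64(2.7), np.float64(-36.0), np.float64(-0.0)]
6 [np.float64(3.3), np.float64(-35.9), np.float64(-0.0)]
7 [np.float64(4.0), np.float64(-35.8), np.float64(-0.0)]
8 [np.float64(4.6), np.float64(-35.8), np.float64(-0.0)]
9 [np.float64(5.3), np.float64(-35.7), np.float64(-0.0)]
10 [np.float64(5.9), np.float64(-35.6), np.float64(-0.0)]
11 [np.float64(6.6), np.float64(-35.5), np.float64(-0.0)]
```

Request:
step_arm(deltas=[{"linear":[-0.5,-20,0],"turn":-1,"jaw":26},{"linear":[0,-36,0],"turn":-1,"jaw":26},{"linear":[0.5,-36,0],"turn":-1,"jaw":26},{"linear":[1.5,-36,0],"turn":-1,"jaw":26},{"linear":[2,-36,0],"turn":-1,"jaw":26}])

```text
time_s: 6.57
tcp_pos: [0.4824, -0.0576, 0.1136]
tool_rot: [-3.141, 0.001, 0.267]
force: [0.9, -0.1, 0.1]
width: 0.0261
grasp_force: 7.1
```

Request:
step_arm(deltas=[{"linear":[2.5,-36,0],"turn":-1,"jaw":26},{"linear":[3,-36,0],"turn":-1,"jaw":26},{"linear":[4,-36,0],"turn":-1,"jaw":26},{"linear":[4.5,-36,0],"turn":-1,"jaw":26},{"linear":[5,-36,0],"turn":-1,"jaw":26}])

```text
time_s: 6.98
tcp_pos: [0.4471, 0.1201, 0.1137]
tool_rot: [3.141, 0.001, 0.355]
force: [1.2, 0.6, -0.2]
width: 0.026
grasp_force: 7.1
```

Request:
step_arm(deltas=[{"linear":[5,-36,0],"turn":-1,"jaw":26},{"linear":[4,-32,0],"turn":-1,"jaw":26},{"linear":[3,-20,0],"turn":-0.4,"jaw":26},{"linear":[0,0,0],"turn":0,"jaw":26},{"linear":[0,0,0],"turn":0,"jaw":26}])

```text
time_s: 7.4
tcp_pos: [0.4269, 0.2062, 0.1136]
tool_rot: [3.141, 0.001, 0.399]
force: [-0.5, -0.5, -1.2]
width: 0.026
grasp_force: 7.1
```

Request:
step_arm(deltas=[{"linear":[0,0,0],"turn":0,"jaw":26},{"linear":[0,0,0],"turn":0,"jaw":26}])

```text
time_s: 7.57
tcp_pos: [0.4277, 0.2034, 0.1142]
tool_rot: [3.141, 0.001, 0.393]
force: [-0.2, -0.8, -1.3]
width: 0.0263
grasp_force: 7.1
```

Run:
```python
from tips import *
s=manip.read_state();P=manip.camera_params('wrist');im=manip.read_camera('wrist')
print(s['tcp_pos'],s['tool_rot'],s['width'],s['grasp_force'],s['force'])
cv2.imwrite('pics/w6full.png',im); np.save('w6.npy',dict(P=P,s=s))
cv2.imwrite('pics/w6.png',cv2.convertScaleAbs(cv2.resize(im[60:200,240:400],None,fx=4,fy=4,interpolation=cv2.INTER_CUBIC),alpha=1.3))
```

```text
[0.42772427 0.20338941 0.11416631] [3.14061148e+00 5.82168672e-04 3.93245689e-01] 0.02627157390884836 7.055160105228424 [-0.17116501 -0.80032814 -1.32558435]
```

View pics/w6.png

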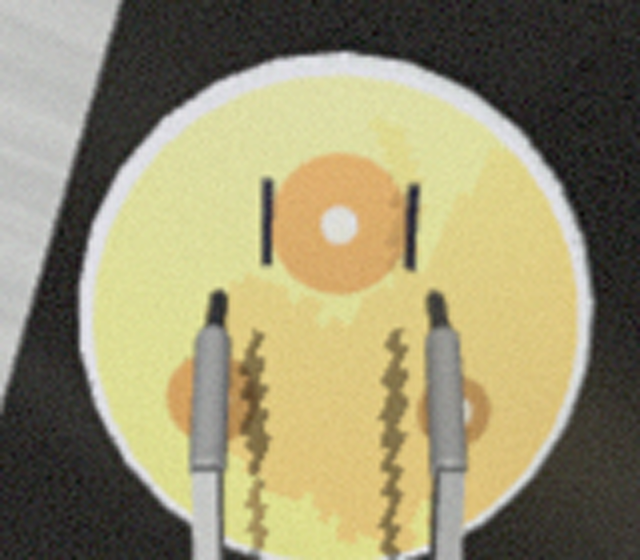

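Crop: tick middles are at crop (222,267) and (227,411), and the point tips are at (296,219) and (297,435) above the dish, not yet over the ticks. The dish needs a yaw correction of about 2°.

```bash
cat > go.py <<'E'
from tips import *
d=np.load('w6.npy',allow_pickle=True).item();P,s=d['P'],d['s']
f=lambda x,y:[60+(y+.5)/4-.5,240+(x+.5)/4-.5]
tk=px2w('w',[f(266.5,222),f(411.5,227)],.018,P)
e=tk[0]-tk[1]; mid=tk.mean(0); yaw=np.degrees(np.arctan2(e[1],e[0]))-90
print('ticks',tk.round(4).tolist(),'gap',np.linalg.norm(e).round(4),'mid',mid.round(4),'yaw',yaw.round(2))
for dz in (-.018,-.0217,-.025):
    q=tool([f(219,297),f(435,298)],dz,P,s); print(dz,q.round(2).tolist(),'gap',(q[0]-q[1]).round(2))
q=tool([f(219,297),f(435,298)],-.0205,P,s); c=q.mean(0)/1e3
te=np.degrees(np.arctan2(*(q[0]-q[1])))  # tips' line vs tool y; +: left tip ahead
ty=yaw+te; a=np.radians(ty)
T=mid[:2]-c[0]*np.array([np.cos(a),np.sin(a)])-c[1]*np.array([-np.sin(a),np.cos(a)])
print('tipline',te,'target',T.round(4),ty)
plan([*T,.07],ty,2)
E
python3 go.py
```

```text
ticks [[0.4845, 0.2366, 0.018], [0.493, 0.214, 0.018]] gap 0.0242 mid [0.4888 0.2253 0.018 ] yaw 20.61
-0.018 [[63.37, 11.09], [63.26, -12.98]] gap [ 0.11 24.07]
-0.0217 [[62.87, 11.38], [62.76, -13.28]] gap [ 0.12 24.67]
-0.025 [[62.43, 11.64], [62.31, -13.56]] gap [ 0.12 25.2 ]
tipline 0.26826434090378337 target [0.4296 0.2038] 20.875903116715165
now [0.4278 0.2034 0.1143] [3.1408e+00 4.0000e-04 3.9290e-01] rows 2 turn 0.82
0 [np.float64(0.9), np.float64(0.2), np.float64(22.1)]
1 [np.float64(0.9), np.float64(0.1), np.float64(22.1)]
```

Request:
step_arm(deltas=[{"linear":[0.9,0.2,20],"turn":0.8,"jaw":26},{"linear":[0.9,0.1,15],"turn":0.8,"jaw":26},{"linear":[0,0,10],"turn":0,"jaw":26},{"linear":[0,0,7],"turn":0,"jaw":26},{"linear":[0,0,0],"turn":0,"jaw":26}])

```text
time_s: 8.03
tcp_pos: [0.4291, 0.2041, 0.0614]
tool_rot: [3.141, 0.002, 0.366]
force: [1.0, 0.5, -0.9]
width: 0.0255
grasp_force: 7.1
```

Request:
step_arm(deltas=[{"linear":[0,0,0],"turn":0,"jaw":26},{"linear":[0,0,0],"turn":0,"jaw":26}])

```text
time_s: 8.2
tcp_pos: [0.4298, 0.2051, 0.0627]
tool_rot: [3.141, -0.001, 0.367]
force: [-0.2, 0.0, -0.2]
width: 0.0263
grasp_force: 7.1
```

Run:
```python
from tips import *
s=manip.read_state();P=manip.camera_params('wrist');im=manip.read_camera('wrist')
print(s['tcp_pos'],s['tool_rot'],s['width'],s['grasp_force'],s['force'])
cv2.imwrite('pics/w7full.png',im); np.save('w7.npy',dict(P=P,s=s))
cv2.imwrite('pics/w7.png',cv2.convertScaleAbs(cv2.resize(im[90:170,270:370],None,fx=7,fy=7,interpolation=cv2.INTER_CUBIC),alpha=1.3))
```

```text
[0.4297505  0.20509006 0.06273803] [ 3.14147893e+00 -6.86805848e-04  3.67055070e-01] 0.026261614784304235 7.061069458723068 [-0.20995249  0.0283461  -0.23698379]
```

View pics/w7.png

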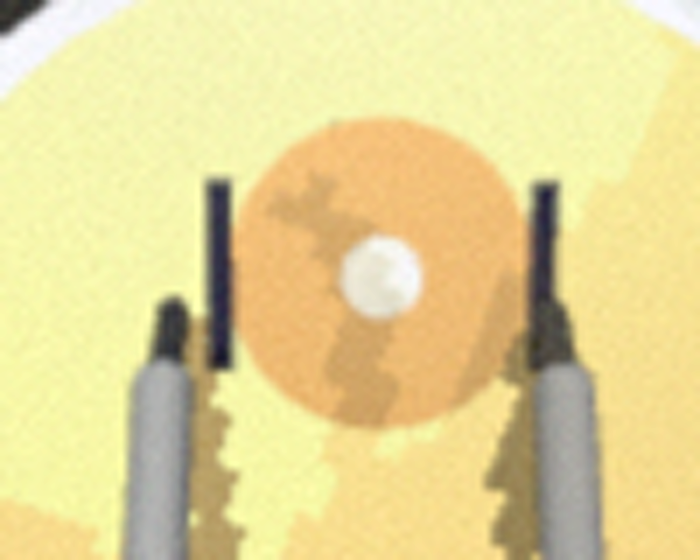

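Crop: the ticks are centred at crop (273,219) and (276,543). The tips are at (304,172) and (306,549), so they need a shift of about 2 mm to the right and a little forward. That was the last picture, so the rest is numeric.

```bash
cat > go2.py <<'E'
from tips import *
d=np.load('w7.npy',allow_pickle=True).item();P,s=d['P'],d['s']
f=lambda x,y:[90+(y+.5)/7-.5,270+(x+.5)/7-.5]
z=s['tcp_pos'][2]
tk=tool([f(219,273),f(543,276)],.018-z,P,s); print('ticks',tk.round(2).tolist())
for dz in (-.019,-.022):
    q=tool([f(172,303),f(549,305)],dz,P,s); print(dz,'tips',q.round(2).tolist(),'gap',(q[0]-q[1]).round(2),'need',(tk.mean(0)-q.mean(0)).round(2))
    print('angle tick,tip',[round(float(np.degrees(np.arctan2(*(v[0]-v[1])))),2) for v in (tk,q)])
E
python3 go2.py
```

```text
ticks [[62.58, 9.77], [62.36, -14.43]]
-0.019 tips [[63.73, 11.3], [63.6, -12.86]] gap [ 0.12 24.16] need [-1.2  -1.55]
angle tick,tip [0.52, 0.3]
-0.022 tips [[63.33, 11.54], [63.21, -13.1]] gap [ 0.13 24.64] need [-0.8  -1.55]
angle tick,tip [0.52, 0.3]
```

Request:
step_arm(deltas=[{"linear":[-1,1.5,6],"turn":0.2,"jaw":26},{"linear":[0,0,6],"turn":0,"jaw":26},{"linear":[0,0,3],"turn":0,"jaw":26},{"linear":[0,0,1.5],"turn":0,"jaw":26},{"linear":[0,0,0],"turn":0,"jaw":26}])

```text
time_s: 8.67
tcp_pos: [0.4287, 0.2037, 0.0454]
tool_rot: [-3.142, 0.001, 0.365]
force: [-0.1, -0.3, -0.6]
width: 0.0265
grasp_force: 7.1
```

Request:
step_arm(deltas=[{"linear":[0,0,0],"turn":0,"jaw":26},{"linear":[0,0,0],"turn":0,"jaw":26},{"linear":[0,0,0],"turn":0,"jaw":26}])

```text
time_s: 8.92
tcp_pos: [0.429, 0.2038, 0.0459]
tool_rot: [3.142, -0.0, 0.365]
force: [0.9, 0.4, -1.1]
width: 0.0261
grasp_force: 7.1
```

```bash
cat > fin.py <<'E'
from tips import *
import sys
s=manip.read_state();P=manip.camera_params('wrist');im=manip.read_camera('wrist')
print(s['tcp_pos'],s['tool_rot'],s['width'],s['grasp_force'],s['force'])
cv2.imwrite(sys.argv[1],im)
z=s['tcp_pos'][2]
for c0 in (284,336):
    print(c0); 
    for r in range(108,150,1): print(r,' '.join('%3d'%v for v in im[r,c0:c0+24].max(1)))
E
python3 fin.py pics/w8.png
```

```text
[0.42899951 0.20382282 0.04588857] [ 3.14156673e+00 -2.31177297e-04  3.64643039e-01] 0.026110588496234047 7.060514017939568 [ 0.89000534  0.39605074 -1.09732892]
284
108 197 199 199 197 197 198 198 197 198 197 197 197 198 195 197 199 195 198 197 195 200 197 196 199
109 198 199 198 194 196 198 199 196 197 196 195 198 198 200 200 198 195 200 197 195 198 196 195 198
110 198 195 197 197 197 201 198 195 198 196 197 198 196 199 195 196 198 196 194 196 198 195 197 197
111 198 193 194 199 196 197 198 196 199 195 200 198 198 196 197 197 198 195 198 198 197 197 194 197
112 199 198 195 199 197 197 197 197 195 197 198 201 195 198 195 196 198 198 199 198 199 196 197 193
113 197 197 197 197 196 198 195 199 197 197 198 195 198 195 196 195 199 194 196 196 199 194 193 195
114 197 200 199 196 197 198 198 199 197 197 198 200 196 198 199 200 197 198 197 198 195 195 193 195
115 199 196 196 197 196 198 196 198 195 195 201 194 197 197 196 197 198 200 193 193 193 194 194 192
116 197 194 194 197 198 196 196 195 197 196 160 127 118 118 130 185 198 197 195 195 198 194 194 195
117 200 197 197 195 196 198 197 19
[... 6769 characters left out ...]

143 175 168 164 165 166 166 167 189 197 128  72  97 121 132 133 136 129 129 151 186 198 199 195 195
144 175 168 166 165 166 164 177 194 198 125  79 109 126 131 135 138 137 124 142 188 199 198 195 198
145 172 167 169 162 165 173 183 198 195 132  95 112 124 131 138 140 133 126 129 186 194 199 199 199
146 169 166 165 166 172 188 196 198 198 138 101 116 125 134 136 134 136 126 120 182 196 198 197 199
147 167 167 166 165 185 197 200 198 194 150 104 111 124 133 135 139 136 126 121 178 195 200 197 196
148 167 167 168 180 197 198 198 197 197 145 102 111 124 129 139 136 133 129 119 179 197 199 198 197
149 168 171 184 193 197 198 198 198 165 131 102 108 122 131 139 140 135 126 119 163 188 194 199 196
```

Run:
```python
from tips import *
s=manip.read_state();P=manip.camera_params('wrist');z=s['tcp_pos'][2];print(z)
tk=tool([[130.7,296.6],[130.7,347.55]],.018-z,P,s); print('ticks',tk.round(2).tolist(),tk[0,1]-tk[1,1])
for dz in (-.019,-.022):
    q=tool([[134.3,294.1],[134.6,348.0]],dz,P,s); print(dz,q.round(2).tolist(),'gap',(q[0]-q[1]).round(2),'need',(tk.mean(0)-q.mean(0)).round(2))
```

```text
0.04592563583134285
ticks [[63.56, 10.8], [63.56, -13.35]] 24.14764148668325
-0.019 [[63.08, 11.31], [62.95, -12.89]] gap [ 0.13 24.21] need [ 0.55 -0.49]
-0.022 [[62.67, 11.55], [62.54, -13.14]] gap [ 0.14 24.69] need [ 0.95 -0.49]
```

Request:
step_arm(deltas=[{"linear":[0.7,0.5,1.5],"turn":0,"jaw":25.9},{"linear":[0,0,1],"turn":0,"jaw":25.9},{"linear":[0,0,0],"turn":0,"jaw":25.9},{"linear":[0,0,0],"turn":0,"jaw":25.9},{"linear":[0,0,0],"turn":0,"jaw":25.9}])

```text
time_s: 9.38
tcp_pos: [0.4297, 0.2035, 0.0433]
tool_rot: [3.142, -0.0, 0.365]
force: [-0.1, -0.4, -0.4]
width: 0.0262
grasp_force: 7.1
```

Run:
```python
from tips import *
s=manip.read_state();P=manip.camera_params('wrist');im=manip.read_camera('wrist')
print(s['tcp_pos'],s['tool_rot'],s['width'],s['grasp_force'],s['force'])
cv2.imwrite('pics/w9.png',im)
def edges(v,c0,th=125):
    m=v<th; i=np.nonzero(m)[0]; 
    if len(i)==0: return None
    a,b=i[0],i[-1]; v=v.astype(float)
    return round(c0+a-(th-v[a])/(v[a-1]-v[a]),1),round(c0+b+(th-v[b])/(v[b+1]-v[b]),1)
for r in range(112,150): print(r,edges(im[r,286:306].max(1),286),edges(im[r,340:358].max(1),340))
```

```text
[0.42974687 0.203542   0.04329837] [ 3.14158673e+00 -7.85369793e-06  3.64588013e-01] 0.02621120452130446 7.110698819160461 [-0.11379577 -0.41821746 -0.36033311]
112 None None
113 None None
114 None None
115 None None
116 None None
117 None None
118 (np.float64(293.3), np.float64(296.4)) (np.float64(345.4), np.float64(349.2))
119 (np.float64(292.9), np.float64(296.8)) (np.float64(345.1), np.float64(349.2))
120 (np.float64(293.0), np.float64(296.8)) (np.float64(345.0), np.float64(349.2))
121 (np.float64(293.0), np.float64(296.8)) (np.float64(345.1), np.float64(349.2))
122 (np.float64(292.9), np.float64(297.1)) (np.float64(345.1), np.float64(349.2))
123 (np.float64(292.9), np.float64(297.2)) (np.float64(344.9), np.float64(349.2))
124 (np.float64(293.0), np.float64(297.2)) (np.float64(344.9), np.float64(349.2))
125 (np.float64(293.0), np.float64(297.2)) (np.float64(344.9), np.float64(349.2))
126 (np.float64(293.0), np.float64(297.2)) (np.float64(344.9), np.float64(349.1))
127 (np.float64(292.9), np.float64(297.2)) (np.float64(344.9), np.float64(348.9))
128 (np.float64(293.0), np.float64(
[... 1068 characters left out ...]
7.6)) (np.float64(344.4), np.float64(351.6))
142 (np.float64(294.0), np.float64(297.5)) (np.float64(344.5), np.float64(351.3))
143 (np.float64(295.2), np.float64(297.4)) (np.float64(344.3), np.float64(348.0))
144 (np.float64(295.3), np.float64(297.3)) (np.float64(344.3), np.float64(347.7))
145 (np.float64(295.2), np.float64(297.0)) (np.float64(344.3), np.float64(353.2))
146 (np.float64(294.9), np.float64(297.4)) (np.float64(344.3), np.float64(347.8))
147 (np.float64(295.1), np.float64(297.7)) (np.float64(344.4), np.float64(354.1))
148 (np.float64(295.1), np.float64(297.8)) (np.float64(344.7), np.float64(354.0))
149 (np.float64(294.9), np.float64(297.6)) (np.float64(344.9), np.float64(354.1))
```

Request:
step_arm(deltas=[{"linear":[0,0,0],"turn":0,"jaw":25.8},{"linear":[0,0,0],"turn":0,"jaw":25.8},{"linear":[0,0,0],"turn":0,"jaw":25.8},{"linear":[0,0,0],"turn":0,"jaw":25.8},{"linear":[0,0,0],"turn":0,"jaw":25.8}])

```text
time_s: 9.85
tcp_pos: [0.4297, 0.2036, 0.0433]
tool_rot: [-3.142, -0.0, 0.365]
force: [-0.9, 0.4, -0.9]
width: 0.0255
grasp_force: 7.2
```

Run:
```python
from h import *
s=manip.read_state(); print(s['tcp_pos'],s['width'],s['force'],s['qvel'].round(3))
print(manip.sign_off())
```

```text
[0.42974892 0.20357711 0.04331467] 0.025543581456254825 [-0.91020061  0.38256079 -0.90551924] [-0.001  0.    -0.001  0.     0.     0.    -0.   ]
the job is handed in; nothing more can be done
None
```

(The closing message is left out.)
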